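# Pump up the curing pot until its pressure pin pops out

## Robot

A 6-joint arm with a two-finger parallel gripper is mounted at the origin on the work surface. World frame = base frame: x ahead of the robot, y to its left, z up, the work surface at z = 0. Lengths are in mm, angles in degrees, forces in N, time in s.
With the tool pointing down it reaches from about 300 to 850 mm from the base axis. Payload 4.2 kg.
Tool frame: the origin (TCP) lies between the finger pads; the fingertips stand 14 mm ahead of it and the grasp point (between the pads) lies 5 mm behind it (env.finger_overhang is the distance from the TCP to the fingertips, in mm); z points along the fingers, y is the line along which they close (so a half turn about z gives the same grasp; the last joint's range is limited). The gripper opens to 91 mm and grips with 3 to 60 N. Pads are 32 mm wide; open, the fingers measure 118 mm over their backs; the gripper's body (76 mm by 178 mm) begins 60 mm behind the grasp point.
Start: joints at [68.812, 18.312, 89.639, -0, 72.044, -1.146], TCP at [197.061, 540.195, 206.476] pointing down, gripper open.
Joint ranges: [-177.97, 177.97], [-48.28, 115.42], [12.27, 149.76], [-77.06, 257.06], [2.81, 150.46], [-146.56, 146.56]. Speed limits (degrees/s): [147.25, 147.25, 180, 180, 180, 180].

## Interface

Orientations are given as [roll, pitch, yaw] about the fixed x, y, z axes, in that order (R = Rz(yaw) Ry(pitch) Rx(roll)).
In Python, from workcell import status, cams, env, finder gives the robot as it stands.
- The arm moves only by the tool apply_moves, never from a script. Its argument "increments" is a list of rows, each a list of 7 numbers: the opening, from -1 (shut) to 1 (fully open), then the shift along the world's x, y, z in m, then the turn, a rotation vector about the world's x, y, z in degrees. In form: [[gripper, x, y, z, ax, ay, az], ...]. A call has 1 to 5 rows; each row shifts and turns the commanded pose from where the row before left it; what a row does not reach is not made up. A row lasts 1/12 s, in which the tool goes at most 41.7 mm and 7.16 degrees, less where a joint would pass 70% of its speed; a pose out of reach is approached as far as the arm can. A call with a gripper value outside its range is refused whole. The fingers move at their own pace and stop on an object; "newtons" is the grip in N (left out, the last holds). Time passes only in rows, so rows that do not move let the fingers close. It gives the time, the measured TCP pose, the force, the opening and the grip force at its end, in the units of the state.
- status.state(): the state, without advancing time (a new reading comes with each control period).
- cams.grab_frame(name): name is "side" or "top"; returns a dict with "color" (420x560x3 uint8, red, green, blue), "intrinsics" (3x3 intrinsics, pixels), "k1" (the pictures are not rectified: a ray, as slopes to the right and down, at radius r is drawn at 1 + k1 r^2 times it, then the intrinsics apply), "R" (3x3) and "t" (3): a world point X has camera coordinates R X + t. Camera axes: x right, y down, z forward; pixel columns grow to the right and rows downward; lengths in mm; the calibration is good to about 2 mm. A picture is of the moment at which its call begins. There is no depth.
- env.job_done(): hands the job in; it is judged then, once.
Trained networks look in the newest picture that a camera, given by its name, has taken for a name from the list of things; names that differ only in an ending like _2 or _b are one class to them, and where a whole thing is asked for, a point or a joint stands for the part that bears it (a point fixed in the world has none). Each returns a list of dicts, best first, with "score" (0 to 1); they miss things now and then, are a little off and sometimes report something else, mostly with a low value. They report only what shows in the picture. A call takes as long as a camera call.
- finder.boxes_of(query, camera): "rect" ([left, top, width, height] in pixels, round what is visible of it).
- finder.trace(query, camera): "pixels" (420x560 bool, what is visible of it) and "rect" ([left, top, width, height] in pixels, round what is visible of it).
The state is a dict: "time_s": time; "qpos": joint angles; "qvel": joint speeds; "effort": joint torques, N m; "ee_pos": TCP position; "ee_rot": TCP orientation; "force": force on the tool from outside, world axes, zero at the start; "torque": the same for the moment, N m; "gripper_width": finger opening in mm; "gripper_force": force on a finger pad.
Only numpy, scipy, OpenCV 4.12 (cv2) and the standard library are available. Lean on these libraries where they do the work, as an engineer would, in place of code of your own. Each camera call takes 0.05 s, during which the arm holds its last target. There are 200 camera calls.

## Task

A denture is curing inside the closed aluminium pressure pot: bring the pot up to pressure by pressing the black pump knob in the middle of its lid down and letting it spring back, again and again, until the red indicator pin on the lid has popped fully out. Then stop pumping, before the gauge needle gets into the red zone, and leave the knob fully up. Push the knob's top with your fingertips only, without gripping it by its rim; do not touch the pin, and leave everything else on the bench where it stands.

Things in the scene. Friction and masses are not known exactly. Their poses are not given: they have to be found in the camera images.
- knob_top (a point): centre of the flat top of the pump knob: a black mushroom knob 52 mm across and 16 mm thick (flat top 42 mm across) on a 12 mm vertical rod, in the middle of the pot's lid, about 222 mm above the bench when up. This point moves with the knob, straight down by up to 30 mm.
- plunger (a joint): how far the knob is pressed down: 0 = up, 0.030 m = fully down, at a hard stop. Pressing takes about 8 N at first and 14 N at the bottom; a spring returns it within half a second. A press of at least 26 mm made after the knob has come fully up adds about 0.63 to the gauge, shorter ones add less, below 10 mm may add nothing. 3 to 5 full presses are needed in all.
- knob_rim: the rim of the pump knob, 52 mm across and 6 to 14 mm below its flat top, where a hand would grip it; it can spin on the rod and is not to be gripped. Origin on the pump's axis, 16 mm below the knob's top.
- indicator_pin (a joint): how far the red indicator pin has come out: 0 = in, 0.018 m = fully out (the limit of its travel; 15 mm or more counts). It stays in until the pot is nearly up to pressure and then pops out within one press or two.
- pin_top (a point): centre of the top of the indicator pin, a red pin 12 mm across standing up out of a brass boss 24 mm across and 12 mm high on the lid, 72 mm from the pump's axis (60 mm along the pot's x axis and 40 mm towards its -y). When in, its top is only 2 mm above the boss; fully out it stands 20 mm above the boss and shows a white band at its foot.
- gauge_needle (a joint): reading of the pressure gauge as the angle of its needle in rad: 0 = no pressure (it starts between 0.1 and 1.4), turning clockwise as pressure rises; green zone 2.85 to 4.10, red zone from 4.15 to the end of the scale at 4.71. The pin is fully out from about 2.9 on. The pressure does not leak away.
- gauge_center (a point): centre of the glass of the pressure gauge, a round white dial 64 mm across that stands upright on the pot's front wall and looks along the pot's x axis; it is 62 mm above the bench, well below the lid.
- pot: the fixed aluminium pressure pot, 234 mm across its lid (255 mm over the brass wing nuts on its rim), two black handles out to 148 mm from its axis along its y. Origin at the centre of its underside, 4 mm above the bench; top of the lid 140 mm higher. The pump's axis passes through the origin. Its x axis points to its front, where the gauge is.
- mould: a black rubber ring 94 mm across and 34 mm high filled with pink plaster and green wax. Origin at the centre of its underside.
- bowl: a green rubber mixing bowl, 120 mm across and 62 mm high. Origin at the centre of its underside.
- powder_jar: a small pink and white powder jar, 46 mm across and 74 mm high. Origin at the centre of its underside.
- amber_bottle: an amber glass bottle with a blue cap, 64 mm across and 150 mm high. Origin at the centre of its underside.
- water_bottle: a clear plastic bottle with a blue cap, 72 mm across and 185 mm high. Origin at the centre of its underside.
- flask: a closed brass denture flask, 96 x 78 x 52 mm. Origin at the centre of its underside.
- wax_knife: a wax knife lying on the board along its own y axis, about 185 mm long and 14 mm wide with a pale green handle. Origin under the middle of its length.

How it is judged (in metres and radians):
On the way, in this order (a step that is already met when the one before it is completed fails the run):
1. the knob is pressed well down by the fingers (value of joint plunger above 0.012 m and contact force between the fingers and plunger above 1 N), for 0.05 s.
2. the pin has popped out by pumping (value of joint indicator_pin above 0.015 m and value of joint gauge_needle above 2.6 rad), for 0.2 s.
At the end, for the whole second after the job is handed in: The indicator pin stands out by at least 15 mm of its 18 mm travel, the gauge needle stands between 2.6 and 4.15 rad (short of the red zone), and the pump knob is back up within 3 mm (all of step 2 and value of joint gauge_needle below 4.15 rad and value of joint plunger below 0.003 m); the robot touches nothing.
It fails at once if the needle is driven into the red zone by pumping on (value of joint gauge_needle above 4.15 rad).
It fails at once if the knob is gripped by its rim (contact force between the fingers and knob_rim above 6 N).
It fails at once if the indicator pin is pushed or pulled (contact force between any of the fingers, the arm and indicator_pin above 2 N or (value of joint indicator_pin above 0.006 m and value of joint gauge_needle below 2.4 rad)).
It fails at once if something standing on the bench is moved, tipped or lifted (distance of any of mould, bowl, powder_jar, amber_bottle, water_bottle, flask, wax_knife from where it was at the start of the episode above 0.015 m).
It also fails if it takes over 53 s, if anything falls off the work surface, if the arm or the gripper's body presses on something with over 40 N, if the wrist force passes 120 N, or if a joint passes its speed limit or range.

## Working session

There is one attempt and no reset: what is moved stays moved. The work goes in short steps, Python scripts to look and compute and a tool call to move; the robot and the scene stay as the last step left them, time stands still between calls to the robot, and variables do not carry over. Pictures are saved under pics/ and viewed, at most 10 in all, crops included, and the job is handed in when it is done.

Besides the shell and the picture viewer there is one more tool, called after "Request:" by a JSON object that holds its "fn" and its "kwargs", one argument or row to a line. apply_moves: Moves the arm, as the interface text tells. Its arguments: {"type":"object","properties":{"increments":{"type":"array","items":{"type":"array","items":{"type":"number"}}},"newtons":{"type":"number"}},"required":["increments"]}

```bash
mkdir -p pics; cat > h.py <<'E'
import numpy as np, cv2
from workcell import status, cams, env, finder
def ray(f,u,v):
    K=f["intrinsics"];d=np.array([(u-K[0][2])/K[0][0],(v-K[1][2])/K[1][1]]);s=d.copy()
    for _ in range(20): s=d/(1+f["k1"]*(s@s))
    R=np.array(f["R"]);t=np.array(f["t"]);return -R.T@t, R.T@np.array([*s,1])
def atz(f,u,v,z):
    o,d=ray(f,u,v);return o+d*(z-o[2])/d[2]
def tri(f,p,g,q):
    o,d=ray(f,*p);a,b=ray(g,*q);d/=np.linalg.norm(d);b/=np.linalg.norm(b)
    P=np.eye(3)-np.outer(d,d);Q=np.eye(3)-np.outer(b,b)
    return np.linalg.solve(P+Q,P@o+Q@a)
E
python3 - <<'E'
from h import *
for c in("side","top"):
    f=cams.grab_frame(c);cv2.imwrite(f"pics/{c}0.png",f["color"][...,::-1])
    for q in("knob_top","plunger","pot","indicator_pin","pin_top","gauge_center"):
        r=finder.boxes_of(q,c)
        for k in r[:2]:
            x,y,w,h=k["rect"];print(c,q,round(k["score"],2),np.round(k["rect"]),np.round(atz(f,x+w/2,y+h/2,222 if q in("knob_top","plunger") else 156),0))
print(status.state())
E
```

```text
side knob_top 0.8 [277. 164.  22.  24.] [583.  72. 222.]
side plunger 0.78 [278. 163.  21.  28.] [583.  67. 222.]
side plunger 0.33 [251. 278.  32.  59.] [ 524. -257.  222.]
side pot 0.59 [234. 161. 113. 111.] [585.  19. 156.]
side indicator_pin 0.44 [249. 278.  34.  61.] [ 525. -210.  156.]
side gauge_center 0.6 [233. 162. 114. 112.] [585.  17. 156.]
side gauge_center 0.34 [334. 190.  31.  36.] [713.  41. 156.]
top knob_top 0.59 [246. 180.  23.  25.] [577.  87. 222.]
top plunger 0.63 [244. 178.  23.  27.] [578.  91. 222.]
top pot 0.93 [198. 148. 125. 104.] [571.  84. 156.]
top gauge_center 0.8 [196. 149. 124. 100.] [576.  88. 156.]
{'time_s': 0.7, 'qpos': array([ 6.88116069e+01,  1.83104082e+01,  8.96411249e+01,  7.57458864e-04,
        7.20442962e+01, -1.14449961e+00]), 'qvel': array([0.01854414, 0.06355409, 0.04461885, 0.0423815 , 0.01457698,
       0.02871676]), 'effort': array([ 9.54080497e-04, -4.12226272e+01, -2.32192290e+01,  7.26156612e-02,
        3.76520015e-02, -9.32505145e-06]), 'ee_pos': array([197.05565425, 540.17472006, 206.47646856]), 'ee_rot': array([ 1.79995816e+02, -6.37135589e-04,  1.59955873e+02]), 'force': array([1.17592125, 0.12848428, 0.17436136]), 'torque': array([ 0.07092621,  0.00334893, -0.0313741 ]), 'gripper_force': 0.0, 'gripper_width': 91.23813392889544}
```

View pics/side0.png

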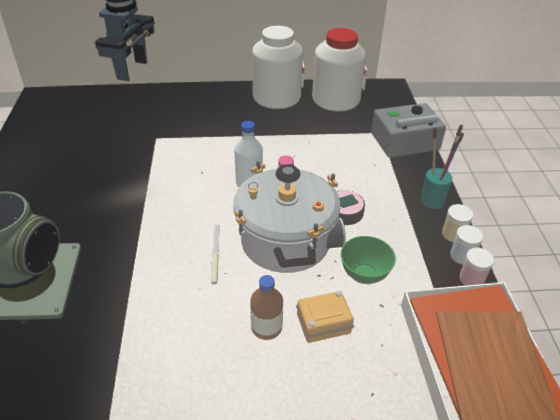

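View pics/top0.png

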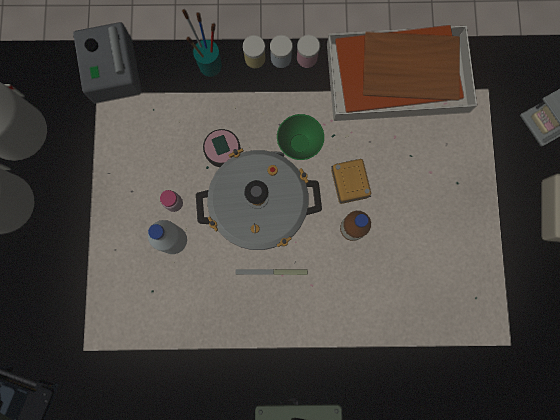

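Both views show the pot. In the top view the knob is at about (256,190), with the red pin at (273,170). In the side view the knob is at (288,172) and the pin at (318,206). The gauge faces away from both cameras. I'll refine the knob position next.

```bash
python3 - <<'E'
from h import *
F={};im=[]
for c,(x,y) in(("side",(230,150)),("top",(210,150))):
    f=F[c]=cams.grab_frame(c);im.append(cv2.resize(f["color"][y:y+100,x:x+100,::-1],(400,400),interpolation=cv2.INTER_CUBIC))
    for q in("knob_top","pot"):
        for k in finder.trace(q,c)[:1]:
            m=k["pixels"];v,u=np.nonzero(m);print(c,q,k["score"],u.mean(),v.mean(),k["rect"],m.sum())
cv2.imwrite("pics/c1.png",np.hstack(im))
def proj(f,X):
    p=np.array(f["R"])@X+f["t"];s=p[:2]/p[2];s=s*(1+f["k1"]*(s@s));K=f["intrinsics"];return np.round([K[0][0]*s[0]+K[0][2],K[1][1]*s[1]+K[1][2]],1)
for c in F: print(c,"proj of (578,80,222),(+0,+10),(+10,0)",[proj(F[c],np.array(p,float)) for p in((578,80,222),(578,90,222),(588,80,222))])
E
```

```text
side knob_top 0.77 287.48071979434445 174.4344473007712 [279.0, 160.6, 19.0, 30.1] 389
top knob_top 0.72 255.92344497607655 191.8444976076555 [244.7, 179.8, 22.6, 23.1] 418
top pot 0.68 258.04316045945006 199.40967629655412 [197.6, 151.0, 125.4, 99.3] 8619
side proj of (578,80,222),(+0,+10),(+10,0) [array([285.4, 173.2]), array([285. , 170.1]), array([290.2, 173.1])]
top proj of (578,80,222),(+0,+10),(+10,0) [array([260.9, 191.9]), array([256.2, 191.9]), array([260.9, 187.3])]
```

View pics/c1.png

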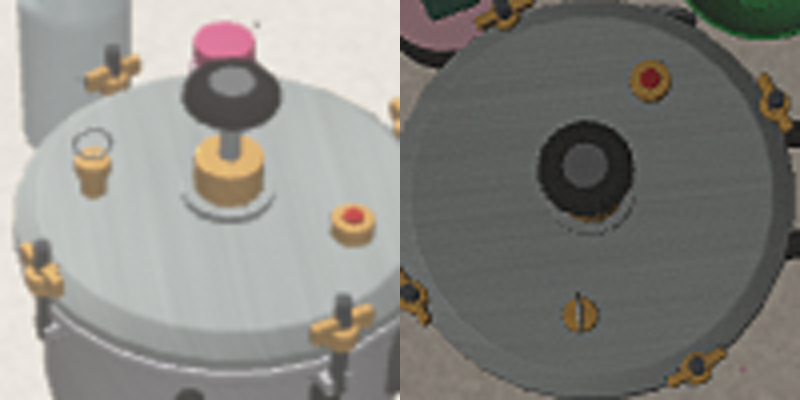

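The knob top comes out at about (580, 89, 222). I'll shut the gripper, raise it and move above the knob.

Request:
{"fn": "apply_moves", "kwargs": {
  "increments": [
    [-1,0,0,0.035,0,0,0],
    [-1,0,0,0.035,0,0,0],
    [-1,0.0255,-0.03,0,0,0,0],
    [-1,0.0255,-0.03,0,0,0,0],
    [-1,0.0255,-0.03,0,0,0,0]
  ],
  "newtons": 20
}}

```text
time_s: 1.42
ee_pos: [274.1, 449.6, 277.1]
ee_rot: [179.9, 0.0, 160.1]
force: [1.2, -0.4, -0.1]
gripper_width: 60.6
gripper_force: 0.0
```

Request:
{"fn": "apply_moves", "kwargs": {
  "increments": [
    [-1,0.0255,-0.03,0,0,0,0],
    [-1,0.0255,-0.03,0,0,0,0],
    [-1,0.0255,-0.03,0,0,0,0],
    [-1,0.0255,-0.03,0,0,0,0],
    [-1,0.0255,-0.03,0,0,0,0]
  ]
}}

```text
time_s: 1.83
ee_pos: [401.9, 298.6, 276.7]
ee_rot: [180.0, 0.0, 160.0]
force: [0.3, 0.5, -0.4]
gripper_width: 27.6
gripper_force: 0.0
```

Request:
{"fn": "apply_moves", "kwargs": {
  "increments": [
    [-1,0.0255,-0.03,0,0,0,0],
    [-1,0.0255,-0.03,0,0,0,0],
    [-1,0.0255,-0.03,0,0,0,0],
    [-1,0.0255,-0.03,0,0,0,0],
    [-1,0,0,0,0,0,0]
  ]
}}

```text
time_s: 2.25
ee_pos: [507.0, 175.1, 276.1]
ee_rot: [-179.9, 0.2, 159.6]
force: [0.6, 0.5, -0.0]
gripper_width: 0.5
gripper_force: 0.0
```

Request:
{"fn": "apply_moves", "kwargs": {
  "increments": [
    [-1,0.0245,-0.0285,0,0,0,0],
    [-1,0.0245,-0.0285,0,0,0,0],
    [-1,0.024,-0.029,0,0,0,0],
    [-1,0,0,-0.02,0,0,0],
    [-1,0,0,0,0,0,0]
  ]
}}

```text
time_s: 2.67
ee_pos: [575.2, 92.8, 253.1]
ee_rot: [-179.9, -0.3, 159.8]
force: [-0.6, 0.3, -0.5]
gripper_width: 0.9
gripper_force: 0.0
```

```bash
python3 - <<'E'
from h import *
im=[]
for c,(x,y) in(("side",(230,130)),("top",(210,140))):
    f=cams.grab_frame(c);im.append(cv2.resize(f["color"][y:y+100,x:x+100,::-1],(400,400),interpolation=cv2.INTER_CUBIC))
cv2.imwrite("pics/c2.png",np.hstack(im));print(status.state()["ee_pos"])
E
```

```text
[575.19116903  94.59452534 255.86395068]
```

View pics/c2.png

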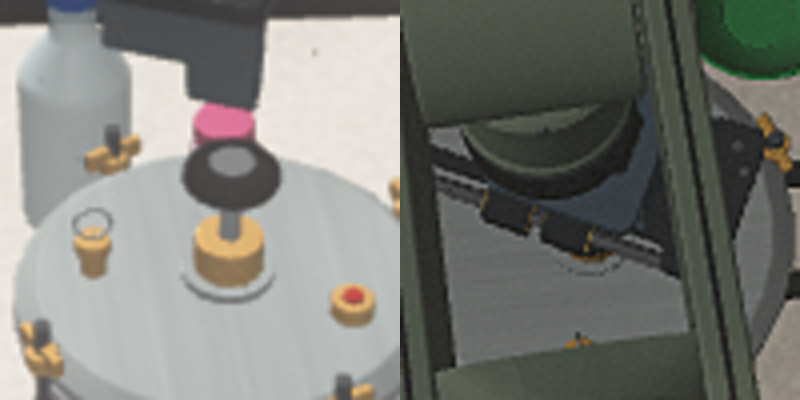

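The fingertips hang about 20 mm above the knob, roughly 5 mm short in x, and the pin is in full view of the side camera. I'll correct x and y, then make the first press.

Request:
{"fn": "apply_moves", "kwargs": {
  "increments": [
    [-1,0.006,-0.005,-0.014,0,0,0],
    [-1,0,0,-0.014,0,0,0],
    [-1,0,0,-0.011,0,0,0],
    [-1,0,0,-0.008,0,0,0],
    [-1,0,0,0,0,0,0]
  ]
}}

```text
time_s: 3.18
ee_pos: [581.5, 90.4, 209.5]
ee_rot: [180.0, -0.0, 160.0]
force: [-2.0, 0.4, 4.9]
gripper_width: 0.4
gripper_force: 2.4
```

Request:
{"fn": "apply_moves", "kwargs": {
  "increments": [
    [-1,0,0,0,0,0,0]
  ]
}}

```text
time_s: 3.27
ee_pos: [581.5, 90.4, 210.6]
ee_rot: [179.9, -0.0, 160.0]
force: [-1.7, 1.6, 4.8]
gripper_width: 0.4
gripper_force: 2.4
```

```bash
python3 - <<'E'
from h import *
f=cams.grab_frame("side");cv2.imwrite("pics/c3.png",cv2.resize(f["color"][120:240,220:370,::-1],(750,600),interpolation=cv2.INTER_CUBIC))
s=status.state();print(s["ee_pos"],s["force"],s["torque"])
E
```

```text
[581.48918768  90.3681934  210.86916282] [-2.21207801  1.07262582  5.21134055] [ 0.38931681  0.59235022 -0.01327678]
```

View pics/c3.png

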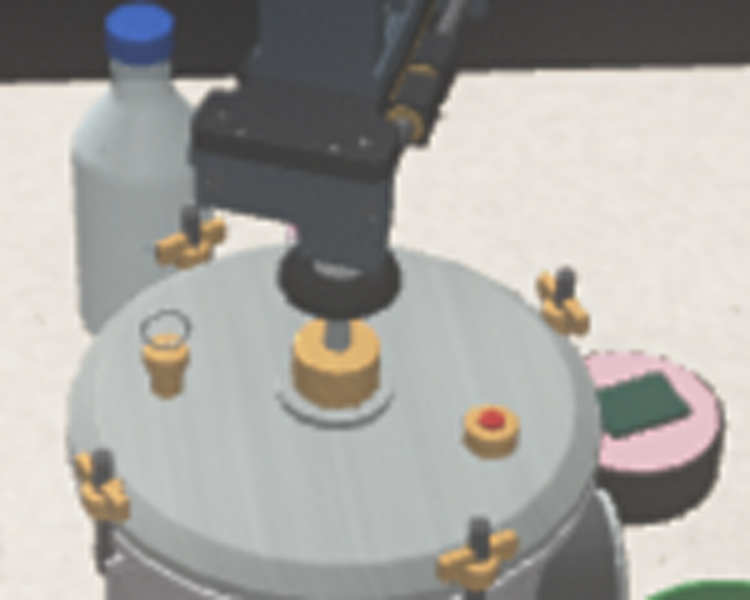

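The knob looks only partly lowered, and the fingertips may sit behind its centre. I'll check this by projection.

```bash
python3 - <<'E'
from h import *
f=cams.grab_frame("side");g=cams.grab_frame("top")
def proj(f,X):
    p=np.array(f["R"])@np.array(X,float)+f["t"];s=p[:2]/p[2];s=s*(1+f["k1"]*(s@s));K=f["intrinsics"];return np.round([K[0][0]*s[0]+K[0][2],K[1][1]*s[1]+K[1][2]],1)
print("tri rim",tri(f,(288,173.7),g,(256.3,192.2)),"tri top",tri(f,(288,170.3),g,(256.3,191.8)))
print("pin tri",tri(f,(318.2,203.8),g,(272.6,169.4)))
for z in(222,212,192,182):print(z,proj(f,(581,90,z)))
print("tip",proj(f,(581.5,90.4,196.9)), proj(f,(581.5,74,196.9)))
v=g["color"];m=finder.boxes_of("plunger","side");print([(k["score"],k["rect"]) for k in m[:2]])
print(atz(f,318.2,203.8,158),atz(g,272.6,169.4,158))
E
```

```text
tri rim [582.06624471  90.43969946 211.24064235] tri top [581.4221693   90.03470915 220.60728722]
pin tri [645.40135193  55.43571285 155.62076621]
222 [286.5 170.1]
212 [286.4 173.8]
192 [286.1 181.2]
182 [286.  184.8]
tip [286.4 179.3] [287.  184.3]
[(0.51, [276.7, 169.8, 20.7, 22.3]), (0.28, [336.4, 189.6, 29.4, 36.4])]
[647.00215296  53.49545052 158.        ] [642.72423115  55.30478664 158.        ]
```

```bash
python3 -c "
from h import *
print(env.finger_overhang, [a for a in dir(env) if a[0]!='_'])"
```

```text
14.0 ['Unreachable', 'finger_overhang', 'job_done']
```

Request:
{"fn": "apply_moves", "kwargs": {
  "increments": [
    [-1,0,0,-0.005,0,0,0],
    [-1,0,0,-0.005,0,0,0],
    [-1,0,0,0,0,0,0]
  ]
}}

```text
time_s: 3.72
ee_pos: [582.2, 89.9, 200.6]
ee_rot: [179.9, 0.0, 160.0]
force: [-2.2, 3.2, 8.5]
gripper_width: 0.3
gripper_force: 4.2
```

```bash
python3 - <<'E'
from h import *
f=cams.grab_frame("side");cv2.imwrite("pics/c4.png",cv2.resize(f["color"][120:240,220:370,::-1],(750,600),interpolation=cv2.INTER_CUBIC))
s=status.state();print(s["ee_pos"],s["force"],s["torque"])
E
```

```text
[582.19233951  89.88601157 200.75237022] [-3.65579435  3.20143653  8.37315001] [0.52116869 0.71319112 0.02973984]
```

View pics/c4.png

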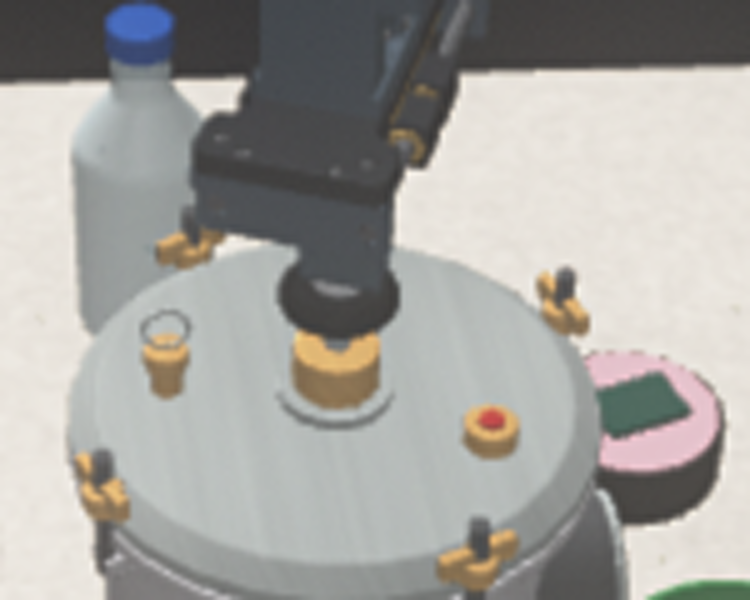

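The knob is now about 16 mm down. The contact seems to be on its far side (+y), since the fingers' near edge is only at the disc centre and there is a lateral force of about +3 N in y. I'll lift, shift the tool -10 mm in y, and press fully.

Request:
{"fn": "apply_moves", "kwargs": {
  "increments": [
    [-1,0,0,0.015,0,0,0],
    [-1,0,0,0.015,0,0,0],
    [-1,0,0,0.015,0,0,0],
    [-1,0,-0.01,0,0,0,0],
    [-1,0,0,0,0,0,0]
  ]
}}

```text
time_s: 4.18
ee_pos: [582.6, 77.3, 244.6]
ee_rot: [-179.9, 0.1, 159.9]
force: [-0.6, 0.0, -0.2]
gripper_width: 0.7
gripper_force: 0.0
```

Request:
{"fn": "apply_moves", "kwargs": {
  "increments": [
    [-1,0,0,0,0,0,0],
    [-1,0,0,0,0,0,0]
  ]
}}

```text
time_s: 4.35
ee_pos: [581.5, 78.7, 243.0]
ee_rot: [-179.9, -0.1, 159.9]
force: [0.7, -1.4, -0.3]
gripper_width: 0.3
gripper_force: 0.0
```

```bash
python3 - <<'E'
from h import *
f=cams.grab_frame("side");cv2.imwrite("pics/c5.png",cv2.resize(f["color"][120:240,220:370,::-1],(750,600),interpolation=cv2.INTER_CUBIC))
s=status.state();print(s["ee_pos"],s["force"],s["torque"])
E
```

```text
[581.58056184  78.86460069 243.14335161] [ 0.21023913 -0.28363023  0.16770443] [ 0.04370502  0.05428105 -0.02952208]
```

View pics/c5.png

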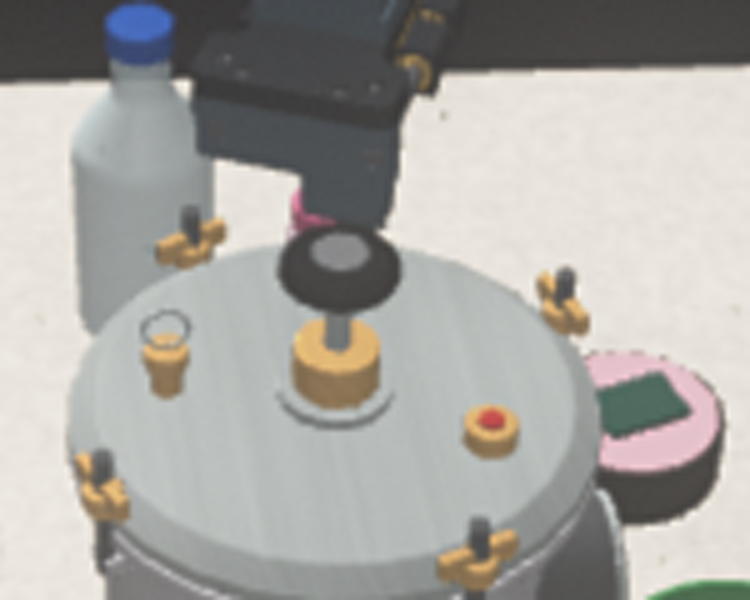

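The knob is back up and the fingers are clear. The fingertip corner is at crop (372,228). Now a full press, with some extra travel for arm compliance.

Request:
{"fn": "apply_moves", "kwargs": {
  "increments": [
    [-1,0,0,-0.015,0,0,0],
    [-1,0,0,-0.015,0,0,0],
    [-1,0,0,-0.012,0,0,0],
    [-1,0,0,-0.01,0,0,0],
    [-1,0,0,0,0,0,0]
  ]
}}

```text
time_s: 4.82
ee_pos: [582.4, 79.2, 192.3]
ee_rot: [180.0, 0.1, 160.0]
force: [-0.9, -0.4, 7.3]
gripper_width: 0.4
gripper_force: 3.6
```

Request:
{"fn": "apply_moves", "kwargs": {
  "increments": [
    [-1,0,0,-0.006,0,0,0],
    [-1,0,0,0,0,0,0]
  ]
}}

```text
time_s: 4.98
ee_pos: [582.5, 79.2, 187.8]
ee_rot: [180.0, 0.1, 160.0]
force: [-1.8, -1.0, 10.2]
gripper_width: 0.5
gripper_force: 5.2
```

```bash
python3 - <<'E'
from h import *
f=cams.grab_frame("side");cv2.imwrite("pics/c6.png",cv2.resize(f["color"][120:240,220:370,::-1],(750,600),interpolation=cv2.INTER_CUBIC))
s=status.state();print(s["ee_pos"],s["force"],s["torque"])
E
```

```text
[582.46718305  79.21698289 187.96200274] [-2.44756025 -0.57682068  9.95886496] [-0.02747669  0.42898293 -0.01898539]
```

View pics/c6.png

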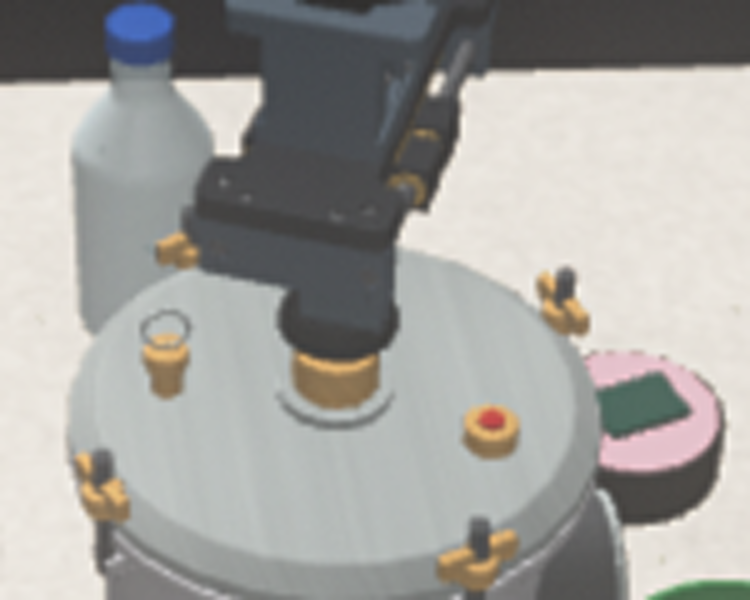

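Contact is centred now (x torque about 0) and the knob is about 28 mm down. I'll push slightly further, release, and check the pin with pixel statistics.

Request:
{"fn": "apply_moves", "kwargs": {
  "increments": [
    [-1,0,0,-0.006,0,0,0],
    [-1,0,0,0,0,0,0]
  ]
}}

```text
time_s: 5.2
ee_pos: [582.5, 79.2, 184.7]
ee_rot: [179.9, 0.2, 160.0]
force: [-5.4, -1.0, 21.3]
gripper_width: 0.3
gripper_force: 10.9
```

Request:
{"fn": "apply_moves", "kwargs": {
  "increments": [
    [-1,0,0,0.02,0,0,0],
    [-1,0,0,0.02,0,0,0],
    [-1,0,0,0.014,0,0,0],
    [-1,0,0,0,0,0,0],
    [-1,0,0,0,0,0,0]
  ]
}}

```text
time_s: 5.62
ee_pos: [582.1, 79.3, 234.2]
ee_rot: [180.0, 0.0, 160.0]
force: [0.5, 0.3, -1.3]
gripper_width: 0.1
gripper_force: 0.0
```

```bash
cat > pin.py <<'E'
from h import *
f=cams.grab_frame("side");c=f["color"][188:215,305:332].astype(int)
m=(c[...,0]>110)&(c[...,1]<70)&(c[...,2]<80)
v,u=np.nonzero(m);print("red",m.sum(),"rows",(v.min()+188,v.max()+188) if m.any() else None)
s=status.state();print(s["time_s"],s["ee_pos"],s["force"],s["torque"])
k=finder.boxes_of("knob_top","side");print([np.round(a["rect"],1) for a in k[:1]])
E
python3 pin.py
```

```text
red 0 rows None
5.6667 [581.46431861  79.16904122 233.15083852] [-0.47683719  0.12698954 -0.07804804] [-0.0105008   0.00740235 -0.02798677]
[array([277.6, 164.9,  20.6,  23.2])]
```

The hard stop is at TCP z of about 185, so that was a full press. I'll relax the red test and make the next one.

```bash
sed -i 's/^m=.*/m=(c[...,0]>1.9*c[...,1])\&(c[...,2]>0.6*c[...,1])\&(c[...,0]>70)\&(abs(c[...,1]-c[...,2])<25)/' pin.py; python3 pin.py
```

```text
red 12 rows (np.int64(202), np.int64(205))
5.7667 [581.19708837  79.12183984 232.61272748] [-0.85414532 -0.50187638  0.00929103] [ 0.01887113 -0.06205779  0.01317478]
[array([274.6, 165.5,  24.1,  23.6])]
```

Request:
{"fn": "apply_moves", "kwargs": {
  "increments": [
    [-1,0,0,-0.015,0,0,0],
    [-1,0,0,-0.015,0,0,0],
    [-1,0,0,-0.014,0,0,0],
    [-1,0,0,-0.01,0,0,0],
    [-1,0,0,0,0,0,0]
  ]
}}

```text
time_s: 6.23
ee_pos: [583.0, 79.4, 184.7]
ee_rot: [179.9, 0.3, 160.0]
force: [-4.3, -0.3, 23.1]
gripper_width: 0.9
gripper_force: 11.4
```

Request:
{"fn": "apply_moves", "kwargs": {
  "increments": [
    [-1,0,0,0,0,0,0],
    [-1,0,0,0.02,0,0,0],
    [-1,0,0,0.02,0,0,0],
    [-1,0,0,0.014,0,0,0],
    [-1,0,0,0,0,0,0]
  ]
}}

```text
time_s: 6.65
ee_pos: [583.4, 79.4, 236.9]
ee_rot: [179.9, 0.3, 160.0]
force: [0.6, 0.5, -0.1]
gripper_width: 0.5
gripper_force: 0.0
```

Request:
{"fn": "apply_moves", "kwargs": {
  "increments": [
    [-1,0,0,0,0,0,0],
    [-1,0,0,0,0,0,0],
    [-1,0,0,0,0,0,0]
  ]
}}

```text
time_s: 6.9
ee_pos: [581.2, 79.1, 232.6]
ee_rot: [-179.9, -0.2, 160.0]
force: [-0.5, 0.1, 0.1]
gripper_width: 0.5
gripper_force: 0.0
```

```bash
python3 pin.py
```

```text
red 12 rows (np.int64(202), np.int64(205))
6.95 [581.33219342  79.09034294 232.77010263] [ 0.212218   -0.10013299 -0.00898736] [0.01798158 0.07356765 0.03472724]
[array([277.3, 164.4,  22.4,  22.7])]
```

Pin still in, so another full press.

Request:
{"fn": "apply_moves", "kwargs": {
  "increments": [
    [-1,0,0,-0.015,0,0,0],
    [-1,0,0,-0.015,0,0,0],
    [-1,0,0,-0.014,0,0,0],
    [-1,0,0,-0.01,0,0,0],
    [-1,0,0,0,0,0,0]
  ]
}}

```text
time_s: 7.42
ee_pos: [583.2, 79.4, 184.8]
ee_rot: [179.8, 0.3, 160.0]
force: [-4.8, 0.6, 22.3]
gripper_width: 0.5
gripper_force: 10.7
```

Request:
{"fn": "apply_moves", "kwargs": {
  "increments": [
    [-1,0,0,0,0,0,0],
    [-1,0,0,0.02,0,0,0],
    [-1,0,0,0.02,0,0,0],
    [-1,0,0,0.014,0,0,0],
    [-1,0,0,0,0,0,0]
  ]
}}

```text
time_s: 7.83
ee_pos: [583.6, 79.4, 237.2]
ee_rot: [179.9, 0.3, 160.0]
force: [0.4, -0.3, 0.5]
gripper_width: 0.4
gripper_force: 0.0
```

Request:
{"fn": "apply_moves", "kwargs": {
  "increments": [
    [-1,0,0,0,0,0,0],
    [-1,0,0,0,0,0,0],
    [-1,0,0,0,0,0,0]
  ]
}}

```text
time_s: 8.08
ee_pos: [581.3, 79.1, 232.7]
ee_rot: [-179.9, -0.2, 160.0]
force: [-0.0, 0.0, -1.0]
gripper_width: 0.4
gripper_force: 0.0
```

```bash
python3 pin.py
```

```text
red 12 rows (np.int64(202), np.int64(204))
8.1333 [581.33124342  79.10783474 232.83686004] [ 0.23149352 -0.02268837  0.02749396] [0.02432344 0.03761864 0.04533752]
[array([277.7, 169.6,  20.6,  18.8])]
```

Request:
{"fn": "apply_moves", "kwargs": {
  "increments": [
    [-1,0,0,-0.015,0,0,0],
    [-1,0,0,-0.015,0,0,0],
    [-1,0,0,-0.014,0,0,0],
    [-1,0,0,-0.01,0,0,0],
    [-1,0,0,0,0,0,0]
  ]
}}

```text
time_s: 8.6
ee_pos: [583.2, 79.4, 184.8]
ee_rot: [179.9, 0.3, 160.0]
force: [-4.0, 0.1, 21.3]
gripper_width: 0.5
gripper_force: 10.7
```

Request:
{"fn": "apply_moves", "kwargs": {
  "increments": [
    [-1,0,0,0,0,0,0],
    [-1,0,0,0.02,0,0,0],
    [-1,0,0,0.02,0,0,0],
    [-1,0,0,0.014,0,0,0],
    [-1,0,0,0,0,0,0]
  ]
}}

```text
time_s: 9.02
ee_pos: [583.6, 79.4, 237.3]
ee_rot: [179.8, 0.3, 160.0]
force: [0.4, 0.4, 0.1]
gripper_width: 0.4
gripper_force: 0.0
```

Request:
{"fn": "apply_moves", "kwargs": {
  "increments": [
    [-1,0,0,0,0,0,0],
    [-1,0,0,0,0,0,0],
    [-1,0,0,0,0,0,0]
  ]
}}

```text
time_s: 9.27
ee_pos: [581.2, 79.1, 232.7]
ee_rot: [-179.9, -0.2, 160.0]
force: [0.8, 1.0, -0.2]
gripper_width: 0.5
gripper_force: 0.0
```

```bash
python3 pin.py; python3 -c "
from h import *
f=cams.grab_frame('side');cv2.imwrite('pics/c7.png',cv2.resize(f['color'][120:240,220:370,::-1],(750,600),interpolation=cv2.INTER_CUBIC))"
```

```text
red 12 rows (np.int64(196), np.int64(199))
9.3167 [581.34219589  79.12407889 232.87535734] [ 0.05261991 -0.2488015  -1.39044737] [ 0.03930883 -0.0403341   0.09939565]
[array([275.8, 165.9,  23. ,  24.7])]
```

View pics/c7.png

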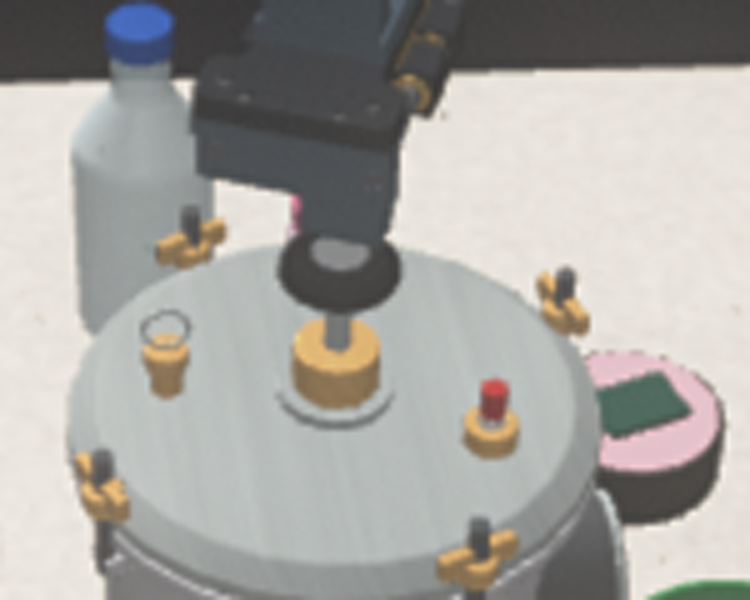

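The pin is up with its white band showing at the foot (crop 495,385 to 495,420), and the knob is up. Next I'll measure the pin's height at subpixel level.

```bash
python3 - <<'E'
from h import *
f=cams.grab_frame("side");a=cv2.imread("pics/side0.png")[...,::-1].astype(int);b=f["color"].astype(int)
for n,c in(("before",a),("now",b)):
    print(n,[(int(x[0]),int(x[1]),int(x[2])) for x in c[192:212,317:321].mean(1)])
def proj(f,X):
    p=np.array(f["R"])@np.array(X,float)+f["t"];s=p[:2]/p[2];s=s*(1+f["k1"]*(s@s));K=f["intrinsics"];return np.round([K[0][0]*s[0]+K[0][2],K[1][1]*s[1]+K[1][2]],2)
print([(z,proj(f,(645,55,158+z))) for z in(0,12,15,18)])
p=[]
for c in(a,b):
    r=(c[...,0]-c[...,1])[190:208,314:324].astype(float); p.append(r)
# vertical shift of the pin's upper edge: correlate top 4 rows
T=cv2.resize(p[0][7:15].astype(np.float32),None,fx=1,fy=10,interpolation=cv2.INTER_CUBIC)
S=(p[1]).astype(np.float32);print(np.round(p[0].sum(1)),np.round(p[1].sum(1)))
E
```

```text
before [(186, 190, 188), (185, 190, 188), (185, 190, 187), (185, 190, 187), (185, 190, 187), (184, 189, 187), (184, 189, 186), (183, 189, 187), (189, 189, 180), (216, 174, 128), (207, 119, 91), (198, 88, 80), (188, 82, 78), (162, 97, 80), (213, 167, 111), (215, 172, 113), (155, 128, 91), (139, 116, 84), (138, 115, 84), (151, 137, 116)]
now [(185, 190, 188), (185, 190, 188), (184, 190, 187), (186, 175, 172), (195, 107, 104), (197, 84, 80), (191, 81, 77), (139, 74, 71), (122, 72, 69), (122, 72, 69), (124, 73, 69), (132, 86, 82), (146, 129, 124), (162, 152, 139), (212, 174, 122), (215, 172, 112), (154, 126, 89), (139, 115, 84), (138, 114, 83), (151, 137, 116)]
[(0, array([317.17, 203.35])), (12, array([317.55, 199.13])), (15, array([317.64, 198.06])), (18, array([317.74, 197.  ]))]
[-44. -43. -44. -50. -51. -49. -47. -53. -53. -56. -26. 243. 561. 747.
 731. 513. 411. 339.] [-47. -47. -47. -51. -57.  14. 402. 561. 521. 292. 229. 287. 371. 367.
 249. 252. 379. 341.]
```

The pin has moved about 6.3 px against 0.353 px/mm, or roughly 18 mm, so it is fully out. I'll retreat upward and hand in.

Request:
{"fn": "apply_moves", "kwargs": {
  "increments": [
    [-1,0,0,0.03,0,0,0],
    [-1,0,0,0.03,0,0,0],
    [-1,0,0,0.02,0,0,0],
    [-1,0,0,0,0,0,0],
    [-1,0,0,0,0,0,0]
  ]
}}

```text
time_s: 9.88
ee_pos: [582.5, 79.2, 315.2]
ee_rot: [179.9, 0.1, 160.0]
force: [0.2, -0.0, -0.9]
gripper_width: 0.4
gripper_force: 0.0
```

```bash
python3 pin.py; python3 -c "
from h import *
print(env.job_done())"
```

```text
red 12 rows (np.int64(196), np.int64(199))
9.9333 [581.76526236  79.15643463 313.75278224] [ 0.75401201 -0.18084004 -1.01154764] [ 0.01121274 -0.04290865 -0.00679157]
[array([276.5, 164. ,  25.4,  25.3])]
the job is handed in; nothing more can be done
None
```

I handed the job in at about 10 s, after one partial and four full presses: the red pin is out about 18 mm, the knob is fully up and the arm is clear; neither camera could see the gauge, so the needle was never read, and no verdict came back.

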